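Switch on the cubing scale and load the long carton

ROBOT

A 6-joint arm with a two-finger parallel gripper is mounted at the origin on the work surface. World frame = base frame: x ahead of the robot, y to its left, z up, the work surface at z = 0. Lengths are in m, angles in rad, forces in N, time in s.
With the tool pointing down it reaches from about 0.35 to 0.725 m from the base axis. Payload 4.3 kg.
Tool frame: the origin (TCP) lies on the centre line of the jaws, within the pads' length; the fingertips stand 22 mm ahead of it and the grasp point (between the pads) lies 3 mm ahead of it; z points along the fingers, x is the direction in which the jaws open and shut, and the axes are right-handed (so a half turn about z gives the same grasp; the last joint's range is limited). The gripper opens to 85 mm and grips with 20 to 120 N. Pads are 22 mm wide; open, the fingers measure 114 mm over their backs; the gripper's body (76 mm by 85 mm) begins 54 mm behind the grasp point. The pads swing forward as they close: fully open they stand 13 mm farther back than shut.
Start: joints at [-1.339, 0.377, 0.081, 1.274, 0, 1.46], TCP at [0.193, -0.542, 0.253] pointing down, gripper open.
Joint ranges: [-2.72, 2.72], [-0.84, 1.66], [-1.02, 1.22], [-1.77, 2.12], [-1.37, 1.28], [-3.14, 3.14]. Speed limits (rad/s): [2.57, 2.57, 3.14, 3.14, 3.14, 3.14].

INTERFACE

Orientations are given as a unit quaternion [w, x, y, z].
In Python, from station import env gives the robot as it stands.
- The arm moves only by the tool play_rows, never from a script. Its arguments are lists of equal length, an entry for each row: "claw": the closure in counts, from 0 (fully open) to 255 (shut); "linear": the shift along the tool's x, y, z in cm, a list of three; "roll": the turn about the tool's z in rad. A call has exactly 5 rows; each row is the pose to reach, as a shift and turn from the pose commanded when the call began, along the tool's axes at that moment; what a row does not reach only later rows make up. A row lasts 1/8 s, in which the tool goes at most 62.5 mm and 10.7 degrees, less where a joint would pass 70% of its speed; a pose out of reach is approached as far as the arm can. A call with a gripper value outside its range is refused whole. The fingers move at their own pace and stop on an object; "squeeze" is the grip in N (left out, the last holds). Time passes only in rows, so rows that repeat a pose let the fingers close, or fill a call up. It gives the time, the measured TCP pose, the force and the opening at its end, in the units of the state.
- env.observe(): the state, without advancing time (a new reading comes with each control period).
- env.get_image(name): name is "scene" or "top"; returns a dict with "image" (420x560x3 uint8, red, green, blue), "z_map" (420x560 float32, m along the optical axis (not along the pixel's ray), 0 where there is no reading), "K" (3x3 intrinsics, pixels), "rvec" (rotation vector, rad) and "tvec" (3), from world to camera coordinates, as OpenCV has them. Camera axes: x right, y down, z forward; pixel columns grow to the right and rows downward; lengths in m; the calibration is good to about 2 mm. A picture is of the moment at which its call begins.
- env.hand_in(): hands the job in, once; it reports no verdict.
The state is a dict: "clock": time; "joint_pos": joint angles; "joint_velocities": joint speeds; "effort": joint torques, N m; "tcp_pos": TCP position; "orientation": TCP orientation; "contact_force": force on the tool from outside, world axes, zero at the start; "wrist_torque": the same for the moment, N m; "grip_width": opening from 0.0 (shut) to 1.0 (fully open).
Only numpy, scipy, OpenCV 4.12 (cv2) and the standard library are available. Lean on these libraries where they do the work, as an engineer would, in place of code of your own. Each camera call takes 0.05 s, during which the arm holds its last target.

TASK

Switch on the carton-measuring scale while its platform is empty: pull its round knob straight out from the sloped panel as far as it goes, then let it spring fully home. Then set the long carton gently on the platform, the same way up as it stands now, snug in the corner: one long side flat against the far fence and one end against the left fence. Let go of it, and leave the two other cartons where they are.

Things in the scene. Friction and masses are not known exactly. Their poses are not given: they have to be found in the camera images.
- knob (a joint): How far the spring knob is pulled out (m): 0 home, 0.014 fully out at its stop; straight along its own axis. The spring pulls back with about 2.5 N at home, 7.5 N fully out, a little more while moving; released, it returns home by itself in half a second. The scale switches on at 0.0115.
- knob_grip (a point): Centre of the knob's round black head, diameter 30 mm, 22 mm long, on a 12 mm neck. z = knob axis, outward (pull direction): up and towards the robot, 25 deg from vertical; y = level, along the panel's width. At home it stands 30 mm off the flat panel face (104 mm wide, knob mid-width; neck bare for 18 mm). The sloped grey panel, display higher up, is on the box at the scale's right side.
- corner (a point): Inner corner of the two fences, at the dark steel platform's surface, 45 mm above the bench. x points away from the robot into the far fence, y left into the left fence. Platform spans 205 mm to -x and 224 mm to -y; beyond y = -230 mm is the panel box, 130 mm tall. Fences: inner faces at x = 0 and y = 0, 10 mm thick, 15 mm above the platform. The scale is fixed, with some yaw.
- carton_center (a point): Centre (30 mm above its underside) of the long carton: closed stiff cardboard box, 150 mm long (x), 46 wide (y), 60 high (z), about 0.2 kg, white tape strip along its top. It stands on the bench right of the scale, side by side with two others, at least 25 mm clear beside its long sides. Snug in the corner, its centre lies at x -23, y -75, z +30 mm from corner.
- carton_short_center (a point): Centre of a shorter carton of the same make, 95 x 46 x 60 mm, in the same row; leave it.
- carton_cube_center (a point): Centre of a cube-shaped carton of the same make, 60 x 60 x 60 mm, in the same row; leave it.

How it is judged:
On the way, in this order (a step that is already met when the one before it is completed fails the run):
1. the knob is pulled out to at least 11.5 mm of its 14 mm, the carton not on the scale (value of joint knob above 0.0115 m and contact force between carton and scale below 0.05 N), for 0.1 s.
2. the knob is back home within 2 mm and let go, the carton still not on the scale (value of joint knob below 0.002 m and contact force between the fingers and knob below 0.1 N and contact force between carton and scale below 0.05 N), for 0.2 s.
At the end, for the whole second after the job is handed in: The knob is home (within 2 mm); the long carton rests flat on the platform, the same way up as at the start, its long side within 5 mm of the far fence and its end within 5 mm of the left fence, square to them within 0.06 rad, at rest (value of joint knob below 0.002 m and x of carton_center in the frame of corner between -0.028 and -0.019 m and y of carton_center in the frame of corner between -0.08 and -0.071 m and z of carton_center in the frame of corner between 0.027 and 0.033 m and angle between the x axis of carton_center and the y axis of corner, either way round below 0.06 rad and angle between carton_center's own z axis and vertical below 0.06 rad and linear speed of carton below 0.02 m/s); the robot touches nothing.
It fails at once if the short carton or the cube carton is shifted by more than 30 mm (distance of any of carton_short_center, carton_cube_center from where it was at the start of the episode above 0.03 m).
It fails at once if the long carton is dropped or thrown: it moves faster than 0.5 m/s while the fingers do not hold it (linear speed of carton above 0.5 m/s and contact force between the fingers and carton below 0.1 N).
It also fails if it takes over 54 s, if anything falls off the work surface, if the arm or the gripper's body presses on something with over 40 N, if the wrist force passes 120 N, or if a joint passes its speed limit or range.

## Working session

There is one attempt and no reset: what is moved stays moved. The work goes in short steps, Python scripts to look and compute and a tool call to move; the robot and the scene stay as the last step left them, time stands still between calls to the robot, and variables do not carry over. Pictures are saved under pics/ and viewed, and the job is handed in when it is done.

Besides the shell and the picture viewer there is one more tool, called after "Request:" in YAML: its name, and indented under it one key for each argument. play_rows: Moves the arm, as the interface text tells. Its arguments: {"type":"object","properties":{"claw":{"type":"array","items":{"type":"number"}},"linear":{"type":"array","items":{"type":"array","items":{"type":"number"}}},"roll":{"type":"array","items":{"type":"number"}},"squeeze":{"type":"number"}},"required":["claw","linear","roll"]}

```bash
ls; mkdir -p pics; python3 - <<'E'
from station import env
import cv2,pickle
o=env.observe();print(o)
for n in("scene","top"):
    d=env.get_image(n);pickle.dump(d,open(n+'.pkl','wb'))
    cv2.imwrite(f'pics/{n}0.png',d['image'][:,:,::-1]);print(n,d['K'],d['rvec'],d['tvec'])
E
```

```text
pics
{'clock': 0.0, 'joint_pos': array([-1.33930952e+00,  3.78075827e-01,  7.96408842e-02,  1.27441047e+00,
        2.19488865e-05,  1.46050411e+00]), 'joint_velocities': array([ 0.00087208,  0.00071764, -0.00023801, -0.0012152 ,  0.00115166,
        0.0008466 ]), 'effort': array([-1.32085097e-03, -4.63604343e+01,  2.69876021e+01,  2.07993609e-02,
       -1.49915345e-04, -1.27944695e-06]), 'tcp_pos': array([ 0.19259455, -0.54114004,  0.25235936]), 'orientation': array([-6.87472218e-04,  8.17056400e-01, -5.76556839e-01, -7.59727364e-04]), 'contact_force': array([-0.61191291,  0.4136291 ,  0.54172804]), 'wrist_torque': array([-0.04616625,  0.03111661, -0.00879628]), 'grip_width': 0.9974568293876834}
scene [[393.90601461   0.         280.49842868]
 [  0.         393.90601461 210.0481727 ]
 [  0.           0.           1.        ]] [ 2.1192883   1.40723023 -0.46117068] [-0.19961531 -0.29596449  1.17294545]
top [[520.32479081   0.         277.63383754]
 [  0.         520.32479081 213.85678006]
 [  0.           0.           1.        ]] [ 2.15094107 -2.14357215  0.18385531] [0.00977235 0.49920727 1.19227644]
```

View pics/scene0.png

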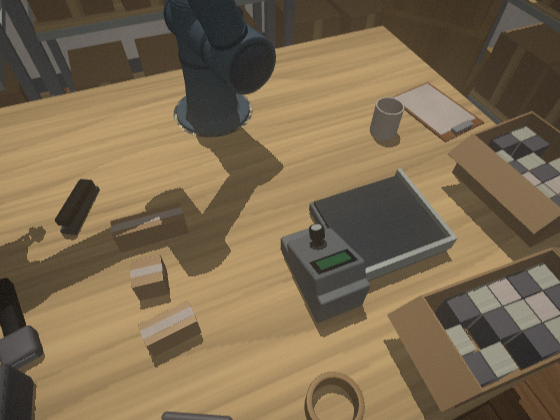

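View pics/top0.png

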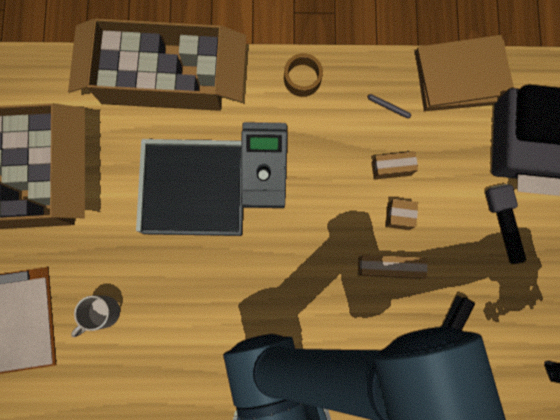

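The top view shows the scale's platform at cols 140–243, rows 140–235, with the far fence at the top and the left fence on the left. The knob is at (264,174). The long carton lies in shadow at (393,267), with the cube at (403,213) and the short carton at (395,164). Next I'll get positions from depth.

```bash
cat > h.py <<'E'
import numpy as np,cv2,pickle
from scipy.spatial.transform import Rotation as R
def cloud(d):
    z=d['z_map'];v,u=np.mgrid[:z.shape[0],:z.shape[1]];K=d['K']
    p=np.stack([(u-K[0,2])/K[0,0]*z,(v-K[1,2])/K[1,1]*z,z],-1)
    Rm=cv2.Rodrigues(np.array(d['rvec']))[0]
    w=(p-np.array(d['tvec']).ravel())@Rm; w[z==0]=np.nan
    return w
def rect(P):
    return cv2.minAreaRect((P[:,:2]*1000).astype(np.float32))
E
python3 - <<'E'
from h import *
np.set_printoptions(precision=4,suppress=True)
for n in("top","scene"):
    d=pickle.load(open(n+'.pkl','rb'));w=cloud(d);z=w[...,2]
    print(n)
    x,y=w[...,0],w[...,1]
    if n=="top":
        box={'long':(355,430,245,285),'cube':(385,422,195,232),'short':(370,420,145,180)}
    else:
        box={'long':(105,195,195,250),'cube':(125,170,255,300),'short':(130,205,300,360)}
    for k,(a,b,c,e) in box.items():
        s=w[c:e,a:b].reshape(-1,3);t=s[np.abs(s[:,2]-.06)<.006]
        print(k,len(t),np.median(t,0),rect(t), cv2.boxPoints(rect(t)).tolist())
    if n=="top":
        print('table',np.nanmedian(w[300:330,150:220,2]))
        print('plat',np.median(w[150:225,150:235].reshape(-1,3),0))
        for r in (160,190,220): print(r,[(c,w[r,c].round(4).tolist()) for c in list(range(133,149))+list(range(238,250))])
        for c in (160,200,230): print(c,[(r,w[r,c].round(4).tolist()) for r in list(range(135,150))+list(range(228,240))])
    k=(z>.05)&(z<.25)
    print()
E
```

```text
top
long 1301 [ 0.3761 -0.2556  0.0597] ((376.8318786621094, -255.64825439453125), (150.5533447265625, 46.30580139160156), 87.25692749023438) [[350.10296630859375, -329.73065185546875], [396.355712890625, -331.94671630859375], [403.560791015625, -181.56585693359375], [357.30804443359375, -179.34979248046875]]
cube 657 [ 0.5014 -0.2826  0.0598] ((501.1933898925781, -283.3469543457031), (62.0057487487793, 60.51958084106445), 83.02713012695312) [[467.3936767578125, -310.4469909667969], [527.4656372070312, -317.7940368652344], [534.9931030273438, -256.2469177246094], [474.921142578125, -248.89987182617188]]
short 766 [ 0.6202 -0.2685  0.0597] ((620.8065185546875, -269.23284912109375), (46.67338943481445, 96.29074096679688), 6.732213497161865) [[591.9866943359375, -224.15518188476562], [603.2747802734375, -319.7820129394531], [649.6263427734375, -314.3105163574219], [638.3382568359375, -218.68368530273438]]
table -0.00033147280899134416
plat [nan nan nan]
160 [(133, [0.6381, 0.3684, 0.0009]), (134, [0.6391, 0.367, -0.003]), (135, [0.6387, 0.3641, -0.0014]), (136, [0.6395, 0.3624, -0.0041]
[... 5522 characters left out ...]
58056640625], [405.83233642578125, -184.8369140625], [356.39739990234375, -182.42083740234375]]
cube 898 [ 0.5044 -0.2859  0.0608] ((501.7691650390625, -285.5970153808594), (61.01497268676758, 61.998294830322266), 82.39175415039062) [[467.0037536621094, -311.731689453125], [528.4562377929688, -319.940185546875], [536.5345458984375, -259.46234130859375], [475.08209228515625, -251.25384521484375]]
short 1386 [ 0.6239 -0.2733  0.0608] ((621.6690063476562, -271.8271789550781), (47.72602844238281, 95.52688598632812), 6.024871826171875) [[592.924560546875, -226.8322296142578], [602.9510498046875, -321.8314514160156], [650.4134521484375, -316.8221435546875], [640.386962890625, -221.82290649414062]]
```

```bash
python3 - <<'E'
import pickle,cv2
d=pickle.load(open('scene.pkl','rb'));im=d['image'][150:330,260:480,::-1]
cv2.imwrite('pics/s1.png',cv2.resize(im,None,fx=3,fy=3,interpolation=cv2.INTER_CUBIC))
d=pickle.load(open('top.pkl','rb'));im=d['image'][110:290,130:430,::-1]
cv2.imwrite('pics/t1.png',cv2.resize(im,None,fx=2.6,fy=2.6,interpolation=cv2.INTER_CUBIC))
E
```

```text
(no output)
```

View pics/s1.png

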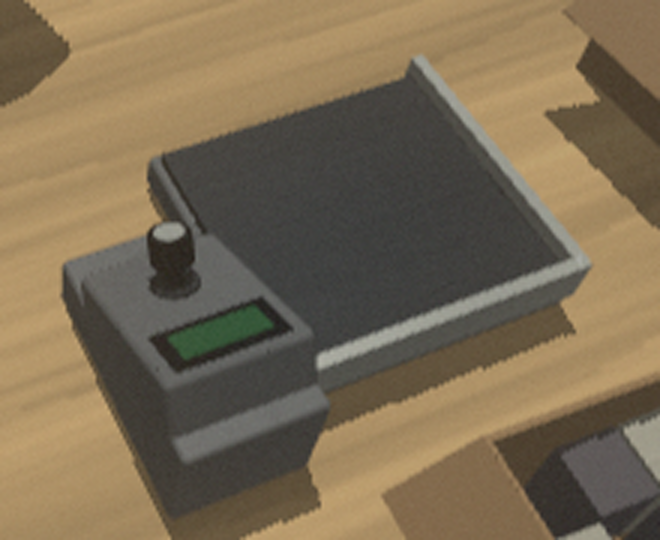

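```bash
python3 - <<'E'
from h import *
np.set_printoptions(precision=4,suppress=True)
C={n:(pickle.load(open(n+'.pkl','rb'))) for n in("top","scene")}
w=cloud(C['top']);z=w[...,2]
# left fence: per row, sub-pixel crossing of z=.0525 (inner); outer crossing z=.03
A=[];B=[]
for r in range(152,226):
    c=np.arange(134,152);zz=z[r,c]
    top=c[(zz>.0525)]
    if len(top): A.append(w[r,top.max()+1][:2]*.5+.5*w[r,top.max()][:2]*1)
    B.append(w[r,top.min()][:2])
A=np.array(A);B=np.array(B)
print('left in',np.polyfit(A[:,0],A[:,1],1),np.polyval(np.polyfit(A[:,0],A[:,1],1),.665),'out',np.polyfit(B[:,0],B[:,1],1),np.polyval(np.polyfit(B[:,0],B[:,1],1),.665))
A=[];B=[]
for c in range(152,236):
    r=np.arange(134,152);zz=z[r,c];top=r[zz>.0525]
    A.append(w[top.max()+1,c][:2]*.5+.5*w[top.max(),c][:2]);B.append(w[top.min(),c][:2])
A=np.array(A);B=np.array(B)
for n,a in(('in',A),('out',B)):
    f=np.polyfit(a[:,1],a[:,0],1);print('far',n,f,np.polyval(f,.327))
for n in C:
    w=cloud(C[n]);p=w.reshape(-1,3)
    m=(p[:,0]>.46)&(p[:,0]<.72)&(p[:,1]>-.02)&(p[:,1]<.11)&(p[:,2]>.05)&(p[:,2]<.25)
    q=p[m];img=C[n]['image'].reshape(-1,3)[m]
    print(n,len(q),q.min(0),q.max(0))
    a=np.deg2rad(25);
    # panel plane: iterative fit
    s=q[(q[:,0]>.5)&(q[:,0]<.6)&(q[:,2]<.115)]
    for _ in range(8):
        c0=s.mean(0);nrm=np.linalg.svd(s-c0)[2][2];nrm*=np.sign(nrm[2])
        dd=(q-c0)@nrm; s=q[(abs(dd)<.004)]
    print('plane',c0,nrm,'tilt',np.degrees(np.arccos(nrm[2])),len(s))
    dd=(q-c0)@nrm
    t=q[dd>.025];print('knob pts',len(t),t.mean(0),t.min(0),t.max(0),dd.max())
    tt=q[(dd>.035)&(dd<.05)];print('top face',len(tt),tt.mean(0),np.median(dd[(dd>.035)&(dd<.05)]))
E
```

```text
** On entry to DLASCL parameter number  4 had an illegal value
 ** On entry to DLASCL parameter number  4 had an illegal value
 ** On entry to DLASCL parameter number  4 had an illegal value
 ** On entry to DLASCL parameter number  4 had an illegal value
 ** On entry to DLASCL parameter number  5 had an illegal value
 ** On entry to DLASCL parameter number  4 had an illegal valueTraceback (most recent call last):
  File "<stdin>", line 13, in <module>
    c, resids, rank, s = lstsq(lhs, rhs, rcond)
                         ~~~~~^^^^^^^^^^^^^^^^^
    x, resids, rank, s = _umath_linalg.lstsq(a, b, rcond,
                         ~~~~~~~~~~~~~~~~~~~^^^^^^^^^^^^^
                                             signature=signature)
                                             ^^^^^^^^^^^^^^^^^^^^
    raise LinAlgError("SVD did not converge in Linear Least Squares")
numpy.linalg.LinAlgError: SVD did not converge in Linear Least Squares
```

```bash
python3 - <<'E'
from h import *
np.set_printoptions(precision=4,suppress=True)
C={n:(pickle.load(open(n+'.pkl','rb'))) for n in("top","scene")}
w=cloud(C['top']);z=w[...,2]
def pf(a,i,j,at,lab):
    a=a[np.isfinite(a).all(1)]
    f=np.polyfit(a[:,i],a[:,j],1);r=abs(np.polyval(f,a[:,i])-a[:,j]);a=a[r<2*np.median(r)+1e-4]
    f=np.polyfit(a[:,i],a[:,j],1);print(lab,f,np.polyval(f,at))
A=[];B=[]
for r in range(152,226):
    c=np.arange(134,152);t=c[z[r,c]>.0525]
    if len(t):A.append((w[r,t.max()+1]+w[r,t.max()])[:2]/2);B.append(w[r,t.min()][:2])
pf(np.array(A),0,1,.665,'left in');pf(np.array(B),0,1,.665,'left out')
A=[];B=[]
for c in range(152,236):
    r=np.arange(134,152);t=r[z[r,c]>.0525]
    if len(t):A.append((w[t.max()+1,c]+w[t.max(),c])[:2]/2);B.append(w[t.min(),c][:2])
pf(np.array(A),1,0,.327,'far in');pf(np.array(B),1,0,.327,'far out')
for n in C:
    w=cloud(C[n]);p=w.reshape(-1,3)
    m=(p[:,0]>.46)&(p[:,0]<.72)&(p[:,1]>-.02)&(p[:,1]<.11)&(p[:,2]>.05)&(p[:,2]<.25)
    q=p[m]
    print(n,len(q),q.min(0),q.max(0))
    s=q[(q[:,0]>.52)&(q[:,0]<.6)&(q[:,2]<.115)]
    for _ in range(8):
        c0=s.mean(0);nrm=np.linalg.svd(s-c0)[2][2];nrm*=np.sign(nrm[2])
        dd=(q-c0)@nrm; s=q[(abs(dd)<.003)]
    print('plane',c0,nrm,'tilt',np.degrees(np.arccos(nrm[2])),len(s),s.min(0),s.max(0))
    dd=(q-c0)@nrm
    t=q[dd>.012];print('knob pts',len(t),t.mean(0),t.min(0),t.max(0),np.percentile(dd,99.5),dd.max())
    k=(dd>.036)&(dd<.05);print('top face',k.sum(),q[k].mean(0),np.median(dd[k]))
E
```

```text
left in [-0.012   0.3349] 0.32694378746504393
left out [-0.0117  0.3435] 0.3356869354074109
far in [0.0103 0.6622] 0.6655538081084503
far out [0.0089 0.6714] 0.6742910273261828
top 3136 [ 0.5232 -0.007   0.05  ] [0.7102 0.109  0.1336]
plane [0.6139 0.0458 0.0979] [-0.4364  0.0068  0.8997] tilt 25.88079474323862 1957 [ 0.5503 -0.0063  0.0648] [0.6764 0.0973 0.1289]
knob pts 157 [0.5774 0.0456 0.1246] [0.5623 0.0322 0.1108] [0.5965 0.0593 0.1336] 0.04414995259704523 0.04805770016445987
top face 139 [0.5756 0.0458 0.1255] 0.04156884385034674
scene 4578 [ 0.5486 -0.0105  0.05  ] [0.7112 0.0944 0.1324]
plane [0.6228 0.0398 0.1037] [-0.4318  0.0027  0.902 ] tilt 25.582309277178606 1981 [ 0.5508 -0.009   0.0672] [0.6763 0.0939 0.128 ]
knob pts 238 [0.5838 0.0408 0.1231] [0.5626 0.0287 0.1031] [0.5977 0.0575 0.1324] 0.04185658667796071 0.04308692091041247
top face 129 [0.5784 0.0421 0.1273] 0.04095765208075118
```

Request:
play_rows:
  claw: [0, 0, 0, 0, 0]
  linear:
    - [-3.2, -4.3, 0]
    - [-6.4, -8.6, 0]
    - [-9.6, -12.8, 0]
    - [-12.8, -17.1, 0]
    - [-16, -21.4, 0]
  roll: [-0.18, -0.36, -0.54, -0.72, -0.9]

```text
clock: 0.72
tcp_pos: [0.3413, -0.3176, 0.253]
orientation: [-0.0, 0.987, -0.161, -0.0]
contact_force: [1.2, 0.2, 0.2]
grip_width: 0.998
```

```bash
cat >> h.py <<'E'
def to(pos,ang):
    """world target pos, jaw (tool x) angle deg -> tool shift cm, roll rad"""
    from station import env
    o=env.observe();q=o['orientation'];Rm=R.from_quat([q[1],q[2],q[3],q[0]]).as_matrix()
    a=np.degrees(np.arctan2(Rm[1,0],Rm[0,0]))
    d=Rm.T@(np.array(pos)-o['tcp_pos'])*100
    print('t',round(o['clock'],2),'tcp',o['tcp_pos'].round(4),'ang',round(a,2),'F',o['contact_force'].round(2),'j',o['joint_pos'].round(2),'w',round(o['grip_width'],3))
    print('tilt',Rm[:,2].round(3),'shift cm',d.round(2),'len',np.linalg.norm(d).round(1),'roll',-np.radians((ang-a+180)%360-180).round(3))
    return Rm
E
python3 -c "
from h import *
to((.5815,.045,.2),89.4)"
```

```text
t 0.72 tcp [ 0.3413 -0.3176  0.253 ] ang -18.53 F [1.19 0.22 0.17] j [-0.89  0.16 -0.21  1.2   0.    1.01] w 0.998
tilt [-0.  0. -1.] shift cm [ 11.25 -42.01   5.31] len 43.8 roll -1.884
```

Request:
play_rows:
  claw: [0, 0, 0, 0, 0]
  linear:
    - [1.1, -4.2, 0]
    - [2.2, -8.4, 0]
    - [3.4, -12.6, 0]
    - [4.5, -16.8, 0]
    - [5.6, -21, 0]
  roll: [-0.18, -0.36, -0.54, -0.72, -0.92]

```text
clock: 1.35
tcp_pos: [0.4619, -0.1372, 0.2529]
orientation: [-0.0, 0.958, 0.288, -0.0]
contact_force: [0.6, 0.0, -0.1]
grip_width: 1.0
```

```bash
python3 -c "
from h import *
to((.5815,.045,.2),89.4)"
```

```text
t 1.35 tcp [ 0.4619 -0.1372  0.2529] ang 33.5 F [ 0.56  0.04 -0.06] j [-0.42  0.19 -0.18  1.21 -0.    0.57] w 1.0
tilt [-0.001  0.    -1.   ] shift cm [20.03 -8.6   5.29] len 22.4 roll -0.976
```

Request:
play_rows:
  claw: [0, 0, 0, 0, 0]
  linear:
    - [4.5, -1.9, 1]
    - [9, -3.8, 2]
    - [13.5, -5.7, 3]
    - [17.5, -7.4, 4]
    - [20.05, -8.6, 5.3]
  roll: [-0.18, -0.36, -0.54, -0.72, -0.9]

```text
clock: 1.98
tcp_pos: [0.5832, 0.0448, 0.1995]
orientation: [-0.0, 0.736, 0.677, -0.0]
contact_force: [0.6, -0.3, 0.4]
grip_width: 0.995
```

```bash
python3 - <<'E'
from h import *
from station import env
to((.5815,.045,.1195),89.4)
for n in ('top','scene'):
    d=env.get_image(n);pickle.dump(d,open(n+'1.pkl','wb'))
    im=d['image'][...,::-1];im=im[120:330,240:480] if n=='scene' else im[90:270,130:370]
    cv2.imwrite(f'pics/{n}_a.png',cv2.resize(im,None,fx=2.5,fy=2.5))
E
```

```text
t 1.98 tcp [0.5832 0.0448 0.1995] ang 85.14 F [ 0.6  -0.34  0.42] j [-0.03  0.42 -0.    1.15  0.    0.05] w 0.995
tilt [-0.  0. -1.] shift cm [ 0.   -0.17  8.  ] len 8.0 roll -0.074
```

View pics/scene_a.png

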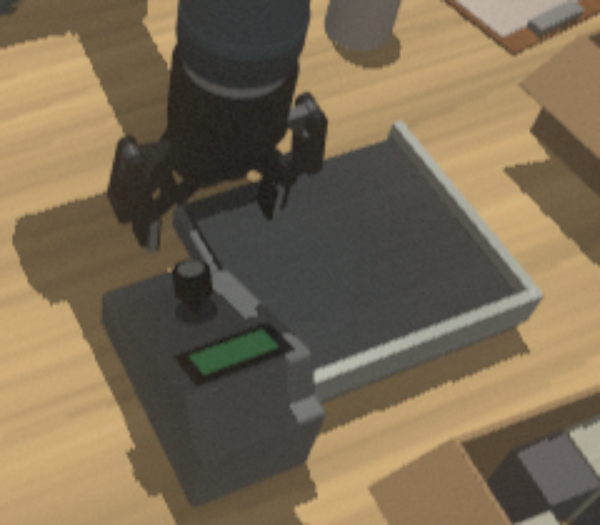

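Scene: the open fingers straddle the knob, which is at crop (192,280), and the jaws lie along the panel width. I'll descend next.

Request:
play_rows:
  claw: [0, 0, 0, 0, 0]
  linear:
    - [0, -0.1, 2]
    - [0, -0.17, 4]
    - [0, -0.17, 6]
    - [0, -0.17, 8]
    - [0, -0.17, 8]
  roll: [-0.07, -0.07, -0.07, -0.07, -0.07]

```text
clock: 2.7
tcp_pos: [0.5787, 0.0424, 0.1189]
orientation: [-0.001, 0.716, 0.698, -0.002]
contact_force: [0.1, 0.1, 0.1]
grip_width: 0.999
```

```bash
python3 - <<'E'
from h import *
from station import env
to((.5815,.045,.1195),89.4)
for n in ('top','scene'):
    d=env.get_image(n)
    im=d['image'][...,::-1];im=im[180:300,260:420] if n=='scene' else im[90:270,130:370]
    cv2.imwrite(f'pics/{n}_b.png',cv2.resize(im,None,fx=4,fy=4,interpolation=cv2.INTER_CUBIC))
E
```

```text
t 2.7 tcp [0.5787 0.0424 0.1189] ang 88.59 F [0.05 0.1  0.09] j [-0.04  0.46 -0.15  0.97 -0.   -0.01] w 0.999
tilt [-0.004 -0.    -1.   ] shift cm [ 0.27  0.27 -0.06] len 0.4 roll -0.014
```

View pics/scene_b.png

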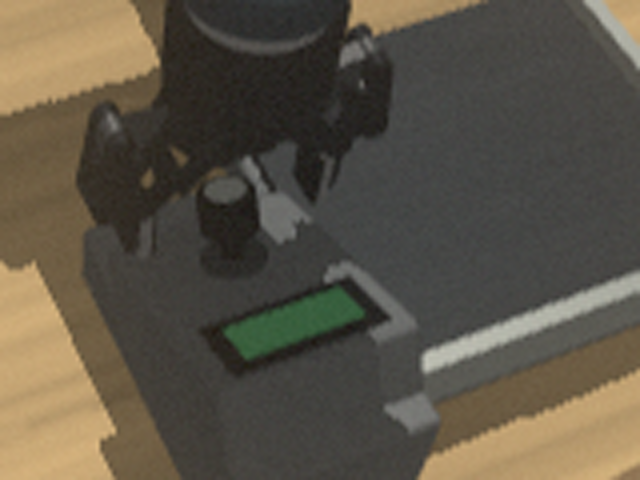

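Request:
play_rows:
  claw: [0, 0, 120, 255, 255]
  linear:
    - [0.25, 0.25, 0]
    - [0.25, 0.25, 0]
    - [0.25, 0.25, 0]
    - [0.25, 0.25, 0]
    - [0.25, 0.25, 0]
  roll: [-0.014, -0.014, -0.014, -0.014, -0.014]
  squeeze: 50

```text
clock: 3.42
tcp_pos: [0.5833, 0.0456, 0.1203]
orientation: [0.0, 0.71, 0.704, -0.0]
contact_force: [-0.4, 0.4, -0.3]
grip_width: 0.38
```

Request:
play_rows:
  claw: [255, 255, 255, 255, 255]
  linear:
    - [0, 0, 0]
    - [0, 0, 0]
    - [0, 0, 0]
    - [0, 0, 0]
    - [0, 0, 0]
  roll: [0, 0, 0, 0, 0]

```text
clock: 4.05
tcp_pos: [0.5832, 0.0446, 0.1207]
orientation: [0.001, 0.71, 0.704, -0.001]
contact_force: [-1.1, -5.0, 4.5]
grip_width: 0.332
```

```bash
python3 - <<'E'
from h import *
from station import env
to((.5815,.045,.1195),89.4)
d=env.get_image('scene')
im=d['image'][...,::-1][180:300,260:420]
cv2.imwrite(f'pics/scene_c.png',cv2.resize(im,None,fx=4,fy=4,interpolation=cv2.INTER_CUBIC))
E
```

```text
t 4.05 tcp [0.5832 0.0446 0.1207] ang 89.49 F [-1.09 -4.98  4.54] j [-0.03  0.47 -0.13  0.97 -0.   -0.02] w 0.332
tilt [ 0.    -0.002 -1.   ] shift cm [ 0.04 -0.17  0.12] len 0.2 roll 0.002
```

View pics/scene_c.png

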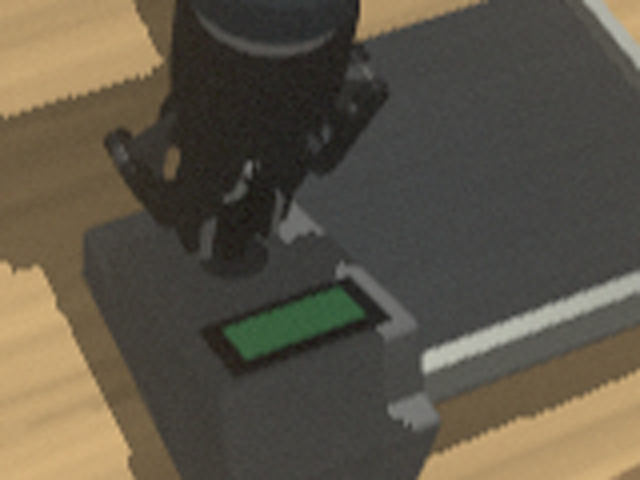

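The opening is 28 mm, so the jaws are closed on the head. Now I'll pull along the axis.

Request:
play_rows:
  claw: [255, 255, 255, 255, 255]
  linear:
    - [0, -0.13, -0.27]
    - [0, -0.25, -0.54]
    - [0, -0.38, -0.82]
    - [0, -0.51, -1.09]
    - [0, -0.59, -1.27]
  roll: [0, 0, 0, 0, 0]

```text
clock: 4.72
tcp_pos: [0.578, 0.0447, 0.1319]
orientation: [0.001, 0.71, 0.704, -0.001]
contact_force: [4.6, -5.4, -7.5]
grip_width: 0.336
```

```bash
python3 - <<'E'
from h import *
from station import env
to((.5832-.0059,.0446,.1207+.0127),89.4)
d=env.get_image('scene')
im=d['image'][...,::-1][180:300,260:420]
cv2.imwrite(f'pics/scene_d.png',cv2.resize(im,None,fx=4,fy=4,interpolation=cv2.INTER_CUBIC))
E
```

```text
t 4.72 tcp [0.578  0.0447 0.1319] ang 89.49 F [ 4.62 -5.45 -7.47] j [-0.03  0.45 -0.13  0.99 -0.   -0.02] w 0.336
tilt [ 0.    -0.002 -1.   ] shift cm [-0.01 -0.07 -0.15] len 0.2 roll 0.002
```

View pics/scene_d.png

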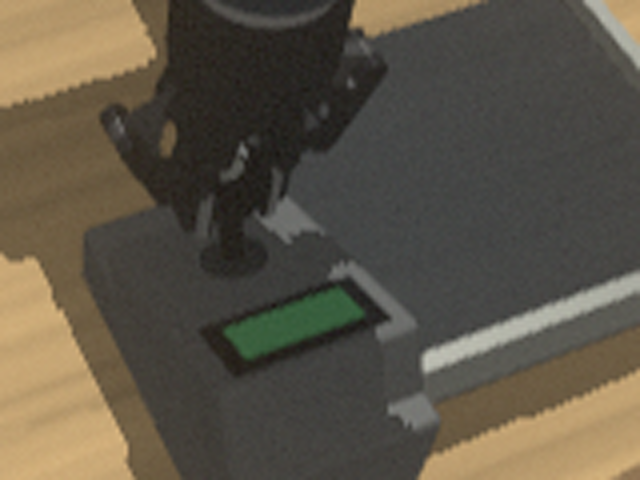

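Request:
play_rows:
  claw: [255, 255, 255, 255, 255]
  linear:
    - [0, -0.05, -0.1]
    - [0, -0.1, -0.21]
    - [0, -0.15, -0.32]
    - [0, -0.15, -0.32]
    - [0, -0.15, -0.32]
  roll: [0, 0, 0, 0, 0]

```text
clock: 5.4
tcp_pos: [0.5772, 0.0447, 0.1336]
orientation: [0.001, 0.71, 0.704, -0.0]
contact_force: [8.9, -5.6, -15.5]
grip_width: 0.333
```

```bash
python3 - <<'E'
from h import *
from station import env
to((.5832-.0059,.0446,.1207+.0127),89.4)
d=env.get_image('scene')
im=d['image'][...,::-1][180:300,260:420]
cv2.imwrite(f'pics/scene_e.png',cv2.resize(im,None,fx=4,fy=4,interpolation=cv2.INTER_CUBIC))
E
```

```text
t 5.4 tcp [0.5772 0.0447 0.1336] ang 89.48 F [  8.89  -5.56 -15.47] j [-0.03  0.44 -0.13  0.99 -0.   -0.02] w 0.333
tilt [ 0.001 -0.002 -1.   ] shift cm [-0.01  0.01  0.02] len 0.0 roll 0.001
```

View pics/scene_e.png

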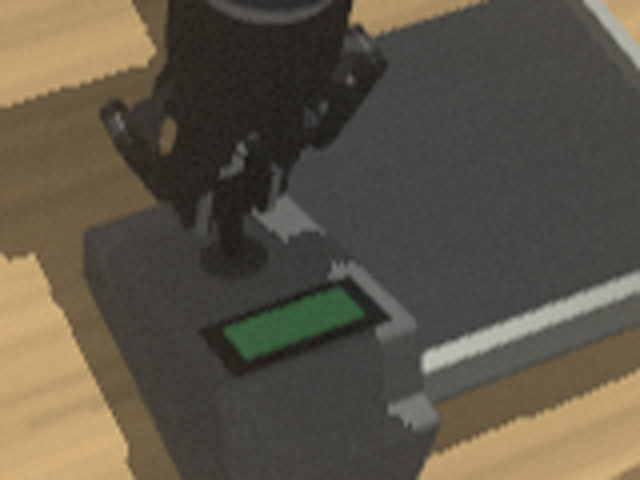

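At 14.2 mm the force rose to about 18 N, more than the spring gives, and the neck is visibly longer, so the knob is at its stop. Now I'll release it.

Request:
play_rows:
  claw: [0, 0, 0, 0, 0]
  linear:
    - [0, 0, 0]
    - [0, 0, 0]
    - [0, 0, 0]
    - [0, 0, 0]
    - [0, 0, 0]
  roll: [0, 0, 0, 0, 0]

```text
clock: 6.08
tcp_pos: [0.5759, 0.0458, 0.1364]
orientation: [0.0, 0.71, 0.704, 0.0]
contact_force: [-0.6, -0.9, 0.3]
grip_width: 0.999
```

Request:
play_rows:
  claw: [0, 0, 0, 0, 0]
  linear:
    - [0, 0, 0]
    - [0, 0, -2]
    - [0, 0, -4]
    - [0, 0, -6]
    - [0, 0, -8]
  roll: [0, 0, 0, 0, 0]

```text
clock: 6.7
tcp_pos: [0.5758, 0.0456, 0.2169]
orientation: [0.0, 0.71, 0.704, 0.0]
contact_force: [0.2, -0.3, -0.1]
grip_width: 0.999
```

```bash
python3 - <<'E'
from h import *
from station import env
to((.377,-.2565,.2),-2.75)
d=env.get_image('scene')
w=cloud(d);p=w.reshape(-1,3)
m=(p[:,0]>.555)&(p[:,0]<.605)&(p[:,1]>.025)&(p[:,1]<.06)&(p[:,2]>.11)&(p[:,2]<.15)
q=p[m];n=np.array([-.4226,0,.9063]);dd=(q-np.array([.6228,.0398,.1037]))@n
print('head top above panel',np.percentile(dd,[50,90,95,99]))
im=d['image'][...,::-1][150:300,240:440]
cv2.imwrite(f'pics/scene_f.png',cv2.resize(im,None,fx=4,fy=4,interpolation=cv2.INTER_CUBIC))
E
```

```text
t 6.7 tcp [0.5758 0.0456 0.2169] ang 89.52 F [ 0.22 -0.31 -0.15] j [-0.03  0.39  0.01  1.19 -0.   -0.02] w 0.999
tilt [ 0. -0. -1.] shift cm [-30.38 -19.63   1.69] len 36.2 roll 1.61
head top above panel [0.03689313 0.04135894 0.0417392  0.04248823]
```

View pics/scene_f.png

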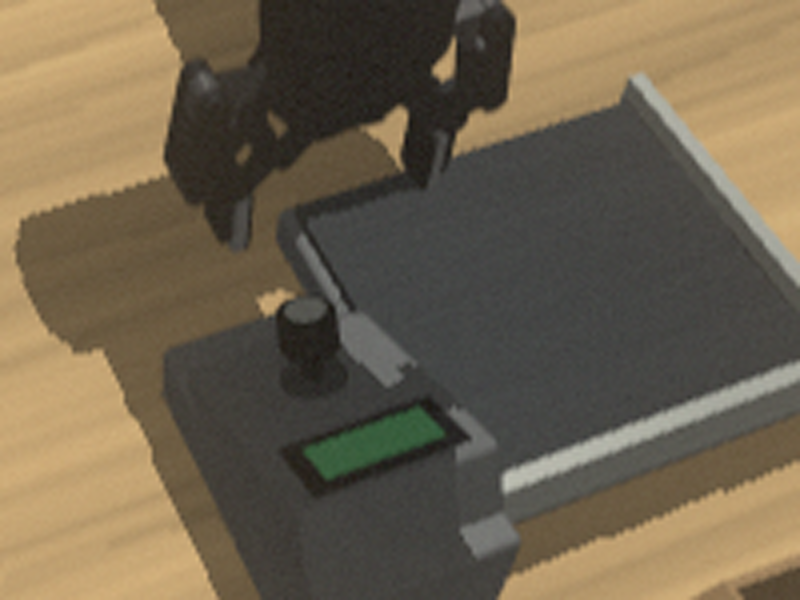

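The knob is home: the head top is 41 mm above the panel, as at the start. Next, the carton.

Request:
play_rows:
  claw: [0, 0, 0, 0, 0]
  linear:
    - [-3.4, -2.2, 0]
    - [-6.8, -4.4, 0]
    - [-10.2, -6.6, 0]
    - [-13.6, -8.8, 0]
    - [-17, -11, 0]
  roll: [0.17, 0.34, 0.51, 0.68, 0.85]

```text
clock: 7.38
tcp_pos: [0.4636, -0.1244, 0.2158]
orientation: [0.0, 0.938, 0.346, -0.0]
contact_force: [0.4, 0.9, -0.3]
grip_width: 0.999
```

```bash
python3 -c "
from h import *
to((.377,-.2565,.2),-2.75)"
```

```text
t 7.38 tcp [ 0.4636 -0.1244  0.2158] ang 40.51 F [ 0.39  0.89 -0.33] j [-0.39  0.2  -0.26  1.11 -0.    0.47] w 0.999
tilt [ 0. -0. -1.] shift cm [-15.17   4.42   1.58] len 15.9 roll 0.755
```

Request:
play_rows:
  claw: [0, 0, 0, 0, 0]
  linear:
    - [-3.6, 1.1, 0.4]
    - [-7.2, 2.2, 0.8]
    - [-10.8, 3.3, 1.2]
    - [-13.5, 4.0, 1.5]
    - [-15, 4.4, 1.5]
  roll: [0.17, 0.34, 0.51, 0.68, 0.75]

```text
clock: 8.0
tcp_pos: [0.3788, -0.2555, 0.2007]
orientation: [-0.0, 1.0, -0.02, -0.0]
contact_force: [1.3, -0.4, -0.3]
grip_width: 0.997
```

```bash
python3 - <<'E'
from h import *
from station import env
to((.377,-.2565,.052),-2.75)
for n in ('top','scene'):
    d=env.get_image(n);w=cloud(d)
    im=d['image'][...,::-1];im=im[160:320,80:280] if n=='scene' else im[190:300,330:460]
    cv2.imwrite(f'pics/{n}_g.png',cv2.resize(im,None,fx=4,fy=4,interpolation=cv2.INTER_CUBIC))
E
```

```text
t 8.0 tcp [ 0.3788 -0.2555  0.2007] ang -2.34 F [ 1.29 -0.44 -0.29] j [-0.73  0.17 -0.34  1.06  0.    0.88] w 0.997
tilt [-0.  0. -1.] shift cm [-0.17  0.11 14.87] len 14.9 roll 0.007
```

View pics/scene_g.png

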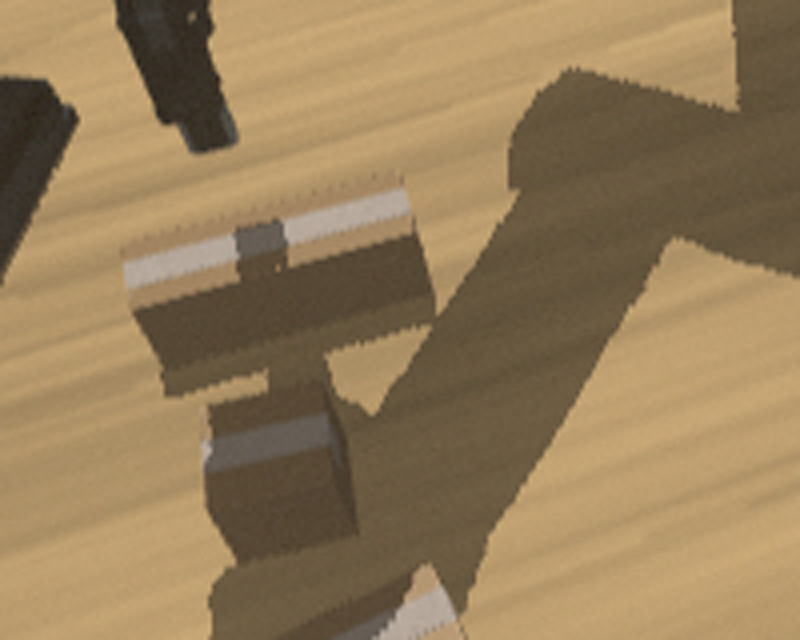

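Scene: the carton with its tape strip spans crop (120,260)–(435,320), clear of the cube below it. Its sides are free for the fingers, so I'll descend.

Request:
play_rows:
  claw: [0, 0, 0, 0, 0]
  linear:
    - [-0.17, 0.1, 4]
    - [-0.17, 0.1, 8]
    - [-0.17, 0.1, 12]
    - [-0.17, 0.1, 14.5]
    - [-0.17, 0.1, 15.1]
  roll: [0.007, 0.007, 0.007, 0.007, 0.007]

```text
clock: 8.72
tcp_pos: [0.3775, -0.2539, 0.0488]
orientation: [-0.001, 1.0, -0.021, -0.001]
contact_force: [-0.7, 0.1, -0.7]
grip_width: 0.999
```

Request:
play_rows:
  claw: [0, 40, 80, 120, 160]
  linear:
    - [0, 0, 0]
    - [0, 0, 0]
    - [0, 0, 0]
    - [0, 0, 0]
    - [0, 0, 0]
  roll: [0, 0, 0, 0, 0]
  squeeze: 25

```text
clock: 9.35
tcp_pos: [0.3782, -0.2562, 0.0509]
orientation: [0.0, 1.0, -0.022, 0.0]
contact_force: [-2.1, 0.7, 5.3]
grip_width: 0.534
```

```bash
python3 - <<'E'
from h import *
from station import env
to((.377,-.2565,.050),-2.75)
d=env.get_image('scene')
im=d['image'][...,::-1][160:320,80:280]
cv2.imwrite(f'pics/scene_h.png',cv2.resize(im,None,fx=4,fy=4,interpolation=cv2.INTER_CUBIC))
E
```

```text
t 9.35 tcp [ 0.3782 -0.2562  0.0509] ang -2.56 F [-2.07  0.71  5.28] j [-0.73  0.32 -0.58  0.67 -0.    0.88] w 0.534
tilt [ 0.001 -0.001 -1.   ] shift cm [-0.12  0.04  0.09] len 0.2 roll 0.003
```

View pics/scene_h.png

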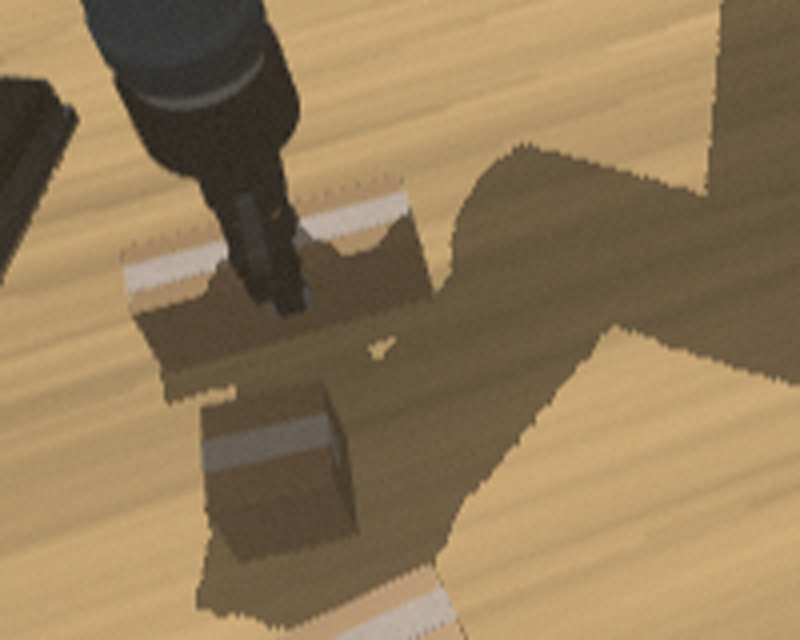

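Request:
play_rows:
  claw: [255, 255, 255, 255, 255]
  linear:
    - [0, 0, 0]
    - [0, 0, -0.5]
    - [0, 0, -1.5]
    - [0, 0, -3.5]
    - [0, 0, -6]
  roll: [0, 0, 0, 0, 0]
  squeeze: 45

```text
clock: 10.02
tcp_pos: [0.3775, -0.2553, 0.1107]
orientation: [-0.0, 1.0, -0.022, -0.0]
contact_force: [-0.4, 0.4, -2.4]
grip_width: 0.532
```

Request:
play_rows:
  claw: [255, 255, 255, 255, 255]
  linear:
    - [0, 0, -3]
    - [0, 0, -6]
    - [0, 0, -9]
    - [0, 0, -11.5]
    - [0, 0, -12]
  roll: [0, 0, 0, 0, 0]

```text
clock: 10.65
tcp_pos: [0.3788, -0.2564, 0.2321]
orientation: [0.001, 1.0, -0.022, 0.001]
contact_force: [0.4, -0.3, -1.6]
grip_width: 0.533
```

```bash
python3 - <<'E'
from h import *
from station import env
Rm=to((.635,.245,.22),-.63)
o=env.observe();tz=o['tcp_pos']
d=env.get_image('scene');w=cloud(d);p=w.reshape(-1,3)
im=d['image'][...,::-1][90:290,60:320]
cv2.imwrite(f'pics/scene_i.png',cv2.resize(im,None,fx=3,fy=3,interpolation=cv2.INTER_CUBIC))
for n in('scene','top'):
    d=env.get_image(n);p=cloud(d).reshape(-1,3)
    m=(abs(p[:,0]-tz[0])<.06)&(abs(p[:,1]-tz[1])<.1)&(abs(p[:,2]-tz[2]-.009)<.006)
    if m.sum()>50: print(n,m.sum(),np.median(p[m],0),rect(p[m]))
E
```

```text
t 10.65 tcp [ 0.3788 -0.2564  0.2321] ang -2.55 F [ 0.42 -0.25 -1.58] j [-0.73  0.15 -0.28  1.14  0.    0.88] w 0.533
tilt [ 0.003 -0.002 -1.   ] shift cm [ 23.36 -51.23   1.16] len 56.3 roll -0.034
scene 1411 [ 0.38607394 -0.24752146  0.24140497] ((386.5570983886719, -258.87139892578125), (150.44395446777344, 62.27130889892578), 88.43761444091797)
top 779 [ 0.37963273 -0.21351725  0.23913725] ((378.7315979003906, -213.25723266601562), (55.965396881103516, 68.67375183105469), 3.1339001655578613)
```

View pics/scene_i.png

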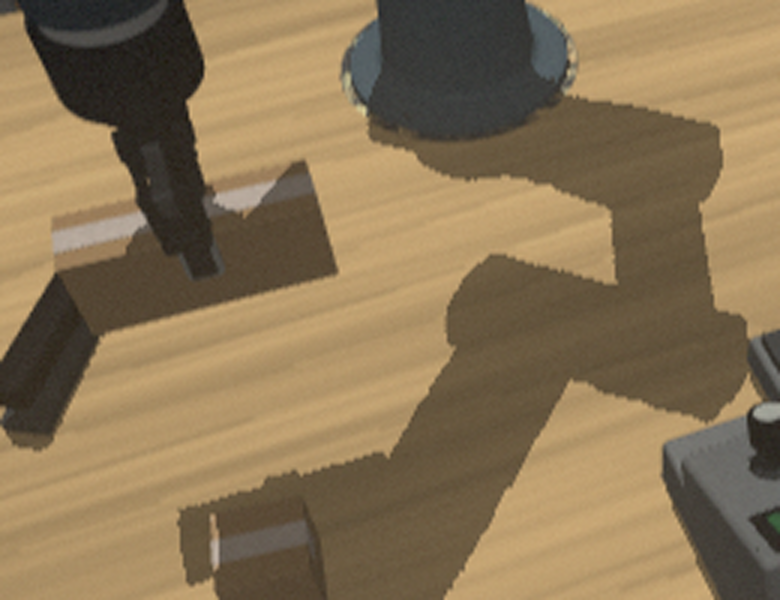

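Request:
play_rows:
  claw: [255, 255, 255, 255, 255]
  linear:
    - [1, -2, 0]
    - [2.5, -5.5, 0]
    - [4.4, -9.6, 0]
    - [6.2, -13.6, 0]
    - [8, -17.5, 0]
  roll: [0, 0, 0, 0, 0]

```text
clock: 11.42
tcp_pos: [0.4653, -0.0829, 0.2286]
orientation: [-0.0, 1.0, -0.022, -0.001]
contact_force: [1.3, -0.3, -2.5]
grip_width: 0.534
```

Request:
play_rows:
  claw: [255, 255, 255, 255, 255]
  linear:
    - [1.8, -4, 0]
    - [3.6, -8, 0]
    - [5.4, -12, 0]
    - [7.2, -16, 0]
    - [9, -20, 0]
  roll: [-0.007, -0.014, -0.02, -0.025, -0.034]

```text
clock: 12.05
tcp_pos: [0.5641, 0.1126, 0.2283]
orientation: [0.0, 1.0, -0.005, -0.002]
contact_force: [0.3, -0.2, -1.6]
grip_width: 0.534
```

```bash
python3 -c "
from h import *
to((.632,.242,.225),-.63)"
```

```text
t 12.05 tcp [0.5641 0.1126 0.2283] ang -0.58 F [ 0.28 -0.24 -1.62] j [ 0.09  0.39  0.03  1.22 -0.    1.67] w 0.534
tilt [-0.003 -0.001 -1.   ] shift cm [  6.66 -13.01   0.3 ] len 14.6 roll 0.001
```

Request:
play_rows:
  claw: [255, 255, 255, 255, 255]
  linear:
    - [1.8, -3.6, 0]
    - [3.6, -7.2, 0]
    - [5.2, -10.4, 0]
    - [6.3, -12.5, 0]
    - [6.6, -13, 0]
  roll: [0, 0, 0, 0, 0]

```text
clock: 12.68
tcp_pos: [0.6314, 0.2417, 0.2277]
orientation: [0.0, 1.0, -0.004, -0.002]
contact_force: [-0.0, -0.1, -1.5]
grip_width: 0.532
```

```bash
python3 - <<'E'
from h import *
from station import env
to((.632,.242,.105),-.63)
d=env.get_image('scene')
im=d['image'][...,::-1][90:290,260:520]
cv2.imwrite(f'pics/scene_j.png',cv2.resize(im,None,fx=3,fy=3,interpolation=cv2.INTER_CUBIC))
o=env.observe();tz=o['tcp_pos']
p=cloud(d).reshape(-1,3)
m=(abs(p[:,0]-tz[0])<.06)&(abs(p[:,1]-tz[1])<.1)&(abs(p[:,2]-tz[2]-.009)<.006)
print(m.sum(),np.median(p[m],0),rect(p[m]))
E
```

```text
t 12.68 tcp [0.6314 0.2417 0.2277] ang -0.51 F [-0.05 -0.07 -1.53] j [ 0.27  0.61  0.39  1.35 -0.    1.85] w 0.532
tilt [-0.003 -0.001 -1.   ] shift cm [ 0.1  -0.04 12.26] len 12.3 roll 0.002
1234 [0.63308069 0.20956589 0.23755768] ((631.7476806640625, 231.00865173339844), (139.95762634277344, 72.08104705810547), 77.74710845947266)
```

View pics/scene_j.png

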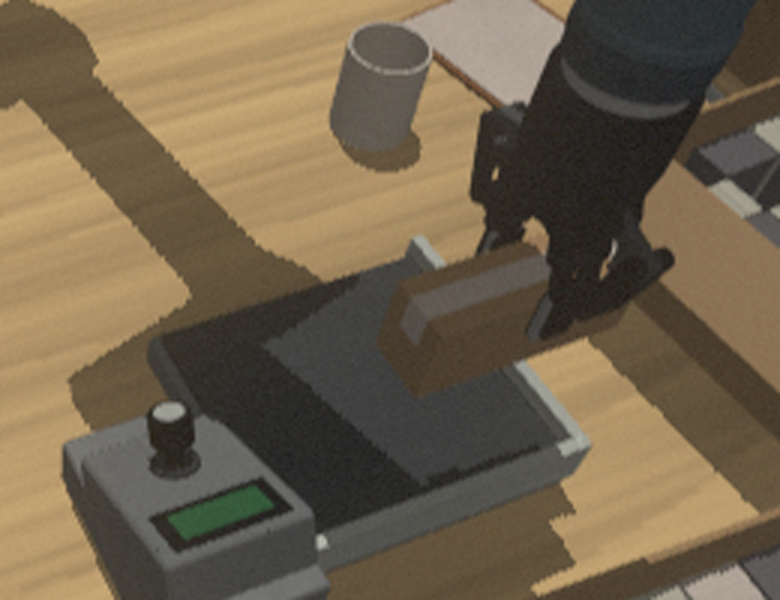

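Request:
play_rows:
  claw: [255, 255, 255, 255, 255]
  linear:
    - [0, 0, 3]
    - [0, 0, 6.5]
    - [0, 0, 9.5]
    - [0, 0, 11.5]
    - [0, 0, 12.3]
  roll: [0.002, 0.002, 0.002, 0.002, 0.002]

```text
clock: 13.35
tcp_pos: [0.6301, 0.2391, 0.1051]
orientation: [0.001, 1.0, -0.007, -0.002]
contact_force: [-0.4, -0.0, -2.0]
grip_width: 0.531
```

Request:
play_rows:
  claw: [255, 255, 255, 255, 255]
  linear:
    - [0, 0, 0.1]
    - [0, 0, 0.2]
    - [0, 0, 0.3]
    - [0, 0, 0.4]
    - [0, 0, 0.5]
  roll: [0, 0, 0, 0, 0]

```text
clock: 13.98
tcp_pos: [0.632, 0.2407, 0.1024]
orientation: [-0.0, 1.0, -0.006, 0.0]
contact_force: [-0.4, -0.9, -1.6]
grip_width: 0.529
```

```bash
cat > look.py <<'E'
import sys
from h import *
from station import env
to((.6417,.252,.0955),-.63)
for n in('scene','top'):
    d=env.get_image(n)
    im=d['image'][...,::-1];im=im[150:270,300:470] if n=='scene' else im[110:250,110:260]
    cv2.imwrite(f'pics/{n}_{sys.argv[1]}.png',cv2.resize(im,None,fx=4,fy=4,interpolation=cv2.INTER_CUBIC))
E
python3 look.py k
```

```text
t 13.97 tcp [0.632  0.2407 0.1024] ang -0.71 F [-0.37 -0.86 -1.57] j [ 0.27  0.66  0.14  1.06 -0.    1.85] w 0.529
tilt [ 0.  0. -1.] shift cm [ 0.95 -1.14  0.69] len 1.6 roll -0.001
```

View pics/scene_k.png

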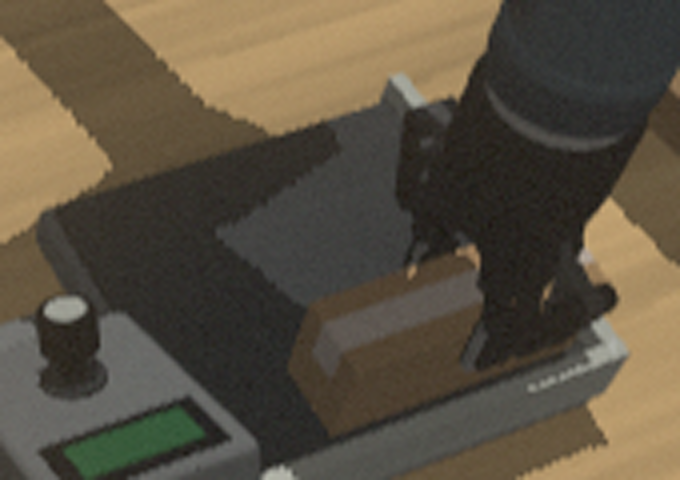

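View pics/top_k.png

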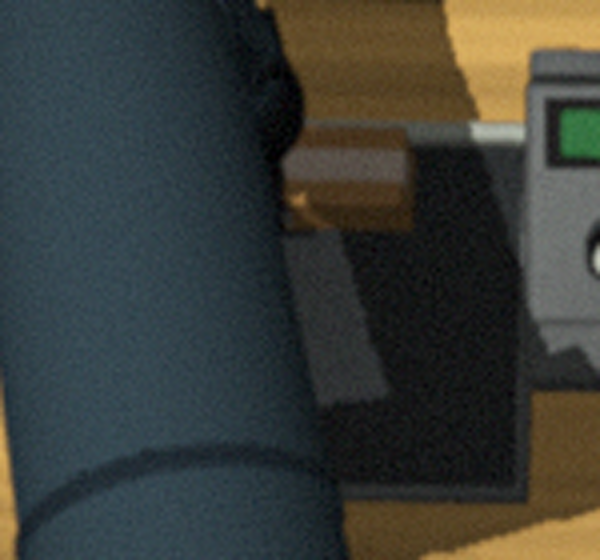

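Scene: the carton hangs just inside the far fence, with its right end at crop (300–340, 330–430). I'll move it towards the corner and watch the force.

Request:
play_rows:
  claw: [255, 255, 255, 255, 255]
  linear:
    - [0.15, -0.2, 0.1]
    - [0.3, -0.4, 0.2]
    - [0.45, -0.6, 0.3]
    - [0.6, -0.8, 0.4]
    - [0.6, -0.8, 0.4]
  roll: [0, 0, 0, 0, 0]

```text
clock: 14.7
tcp_pos: [0.638, 0.2487, 0.098]
orientation: [0.0, 1.0, -0.006, -0.0]
contact_force: [1.0, -0.4, -2.8]
grip_width: 0.53
```

Request:
play_rows:
  claw: [255, 255, 255, 255, 255]
  linear:
    - [0.05, 0, 0]
    - [0.1, 0, 0]
    - [0.15, 0, 0]
    - [0.2, 0, 0]
    - [0.2, 0, 0]
  roll: [0, 0, 0, 0, 0]

```text
clock: 15.32
tcp_pos: [0.64, 0.2485, 0.0982]
orientation: [0.0, 1.0, -0.006, 0.0]
contact_force: [0.1, -0.1, -1.9]
grip_width: 0.531
```

```bash
python3 look.py l
```

```text
t 15.32 tcp [0.64   0.2485 0.0982] ang -0.72 F [ 0.06 -0.12 -1.87] j [ 0.28  0.68  0.17  1.07 -0.    1.86] w 0.531
tilt [ 0. -0. -1.] shift cm [ 0.16 -0.35  0.27] len 0.5 roll -0.002
```

View pics/scene_l.png

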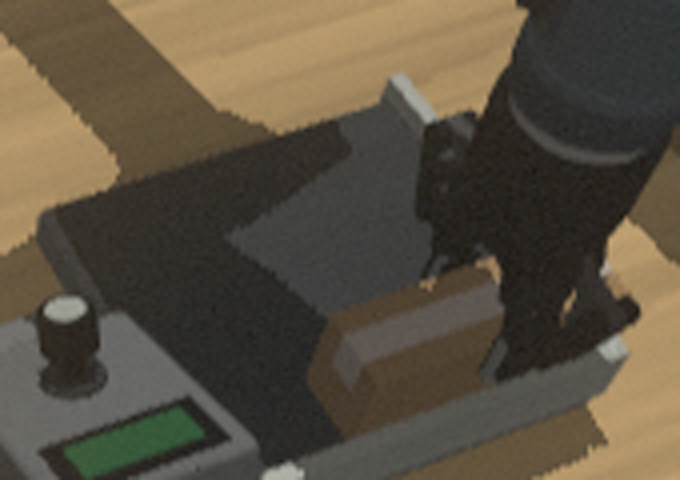

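Request:
play_rows:
  claw: [255, 255, 255, 255, 255]
  linear:
    - [0.05, 0, 0]
    - [0.1, 0, 0]
    - [0.15, 0, 0]
    - [0.2, 0, 0]
    - [0.2, 0, 0]
  roll: [0, 0, 0, 0, 0]

```text
clock: 16.05
tcp_pos: [0.6409, 0.2485, 0.0979]
orientation: [0.0, 1.0, -0.006, -0.001]
contact_force: [-5.8, -0.1, -0.1]
grip_width: 0.532
```

Request:
play_rows:
  claw: [255, 255, 255, 255, 255]
  linear:
    - [0, -0.05, 0]
    - [0, -0.1, 0]
    - [0, -0.15, 0]
    - [0, -0.2, 0]
    - [0, -0.2, 0]
  roll: [0, 0, 0, 0, 0]

```text
clock: 16.68
tcp_pos: [0.6409, 0.2496, 0.0974]
orientation: [0.001, 1.0, -0.006, -0.001]
contact_force: [-4.7, -2.5, -1.5]
grip_width: 0.528
```

Request:
play_rows:
  claw: [255, 255, 255, 255, 255]
  linear:
    - [0, -0.05, 0]
    - [0, -0.1, 0]
    - [0, -0.15, 0]
    - [0, -0.2, 0]
    - [0, -0.2, 0]
  roll: [0, 0, 0, 0, 0]

```text
clock: 17.3
tcp_pos: [0.641, 0.2516, 0.0973]
orientation: [0.001, 1.0, -0.006, -0.001]
contact_force: [-5.2, -2.3, -2.6]
grip_width: 0.529
```

Request:
play_rows:
  claw: [255, 255, 255, 255, 255]
  linear:
    - [0, -0.05, 0]
    - [0, -0.1, 0]
    - [0, -0.15, 0]
    - [0, -0.2, 0]
    - [0, -0.2, 0]
  roll: [0, 0, 0, 0, 0]

```text
clock: 17.92
tcp_pos: [0.6409, 0.2524, 0.0973]
orientation: [0.002, 1.0, -0.007, -0.001]
contact_force: [-5.9, -5.7, -0.9]
grip_width: 0.531
```

```bash
python3 look.py m
```

```text
t 17.93 tcp [0.6409 0.2524 0.0973] ang -0.75 F [-5.89 -5.65 -0.92] j [ 0.28  0.69  0.19  1.07 -0.    1.87] w 0.531
tilt [-0.003 -0.004 -1.   ] shift cm [0.08 0.04 0.18] len 0.2 roll -0.002
```

View pics/scene_m.png

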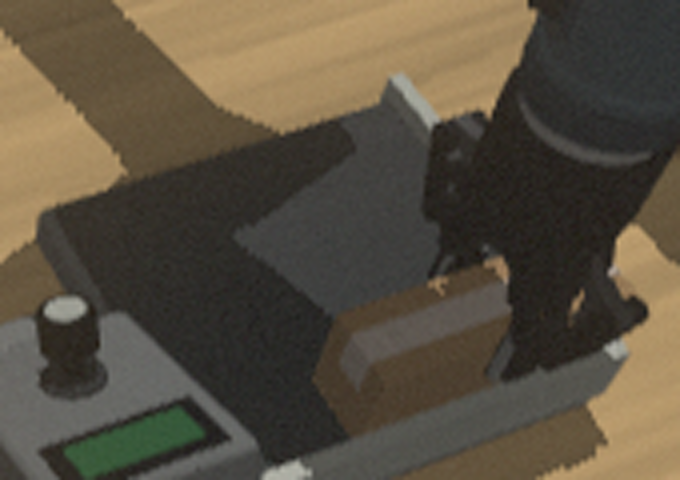

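Both fences are touched (Fx −6 N, Fy −6 N), and the TCP matches the predicted place. Now I'll ease off the side load and lower it.

Request:
play_rows:
  claw: [255, 255, 255, 255, 255]
  linear:
    - [-0.03, 0.03, 0.05]
    - [-0.06, 0.06, 0.1]
    - [-0.06, 0.06, 0.15]
    - [-0.06, 0.06, 0.2]
    - [-0.06, 0.06, 0.2]
  roll: [0, 0, 0, 0, 0]

```text
clock: 18.65
tcp_pos: [0.6409, 0.2523, 0.0966]
orientation: [0.002, 1.0, -0.007, -0.0]
contact_force: [-5.8, -5.1, 3.4]
grip_width: 0.533
```

Request:
play_rows:
  claw: [255, 255, 255, 255, 255]
  linear:
    - [-0.04, 0.04, 0.05]
    - [-0.06, 0.06, 0.1]
    - [-0.06, 0.06, 0.15]
    - [-0.06, 0.06, 0.15]
    - [-0.06, 0.06, 0.15]
  roll: [0, 0, 0, 0, 0]

```text
clock: 19.27
tcp_pos: [0.6408, 0.2522, 0.0961]
orientation: [0.001, 1.0, -0.006, 0.0]
contact_force: [-7.5, -3.9, 6.9]
grip_width: 0.532
```

```bash
python3 look.py n
```

```text
t 19.27 tcp [0.6408 0.2522 0.0961] ang -0.74 F [-7.46 -3.87  6.85] j [ 0.28  0.69  0.18  1.06 -0.    1.87] w 0.532
tilt [ 0.001 -0.002 -1.   ] shift cm [0.09 0.02 0.06] len 0.1 roll -0.002
```

View pics/scene_n.png

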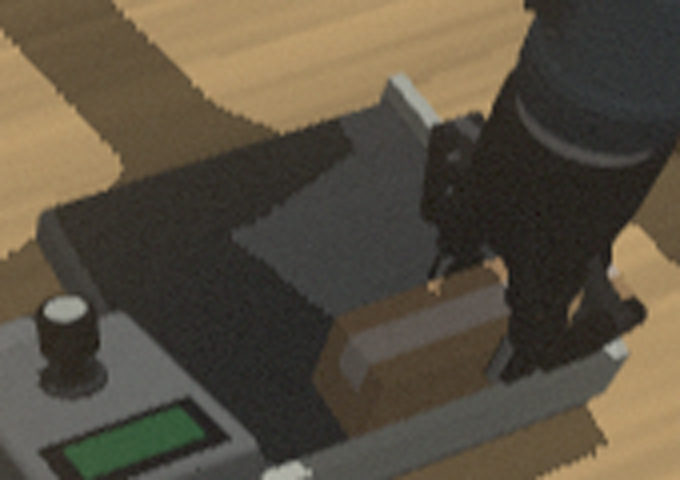

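The height matches resting on the platform: TCP 0.0961, against a predicted 0.0959. I'll release gently.

Request:
play_rows:
  claw: [115, 105, 90, 60, 30]
  linear:
    - [0, 0, 0]
    - [0, 0, 0]
    - [0, 0, 0]
    - [0, 0, 0]
    - [0, 0, 0]
  roll: [0, 0, 0, 0, 0]
  squeeze: 20

```text
clock: 20.0
tcp_pos: [0.6411, 0.2534, 0.0947]
orientation: [-0.0, 1.0, -0.006, 0.0]
contact_force: [-0.2, 1.0, -0.6]
grip_width: 0.88
```

```bash
python3 look.py o
```

```text
t 20.0 tcp [0.6411 0.2534 0.0947] ang -0.71 F [-0.22  1.01 -0.57] j [ 0.28  0.69  0.18  1.06 -0.    1.87] w 0.88
tilt [ 0.001  0.    -1.   ] shift cm [ 0.06  0.14 -0.08] len 0.2 roll -0.001
```

View pics/scene_o.png

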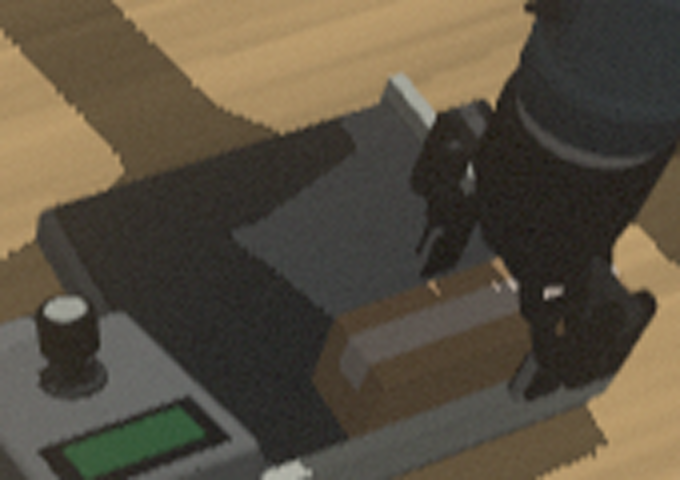

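Released, and the carton stands still. Now I'll raise the arm straight up, then move it clear so I can look.

Request:
play_rows:
  claw: [0, 0, 0, 0, 0]
  linear:
    - [0, 0, 0]
    - [0, 0, -2]
    - [0, 0, -5]
    - [0, 0, -9]
    - [0, 0, -13]
  roll: [0, 0, 0, 0, 0]

```text
clock: 20.72
tcp_pos: [0.6406, 0.2533, 0.2258]
orientation: [0.0, 1.0, -0.006, -0.0]
contact_force: [0.2, 0.7, 0.0]
grip_width: 1.001
```

Request:
play_rows:
  claw: [0, 0, 0, 0, 0]
  linear:
    - [-2, 3, 0]
    - [-5, 7, 0]
    - [-8, 11, 0]
    - [-11, 15, 0]
    - [-14, 19, 0]
  roll: [0, 0, 0, 0, 0]

```text
clock: 21.35
tcp_pos: [0.4975, 0.0639, 0.2249]
orientation: [0.0, 1.0, -0.006, 0.0]
contact_force: [0.3, -0.1, -0.0]
grip_width: 0.996
```

Request:
play_rows:
  claw: [0, 0, 0, 0, 0]
  linear:
    - [-2, 4, 0]
    - [-4, 8, 0]
    - [-6, 12, 0]
    - [-8, 16, 0]
    - [-9, 18, 0]
  roll: [0, 0, 0, 0, 0]

```text
clock: 21.98
tcp_pos: [0.4052, -0.1153, 0.225]
orientation: [0.0, 1.0, -0.007, 0.0]
contact_force: [1.7, 0.2, -1.0]
grip_width: 1.001
```

```bash
python3 look.py p; python3 - <<'E'
from h import *
from station import env
for n in('top','scene'):
    d=env.get_image(n);p=cloud(d).reshape(-1,3)
    m=(p[:,0]>.58)&(p[:,0]<.7)&(p[:,1]>.15)&(p[:,1]<.36)
    t=p[m&(abs(p[:,2]-.105)<.006)];r=rect(t)
    print(n,len(t),t[:,2].mean(),r)
    print('  z plane',np.polyfit(t[:,0],t[:,2],1)[0],np.polyfit(t[:,1],t[:,2],1)[0])
    c=np.array(r[0])/1000-np.array([.6655,.327]);a=-.011
    print('  corner frame',c@np.array([[np.cos(a),-np.sin(a)],[np.sin(a),np.cos(a)]]))
    f=p[m&(abs(p[:,2]-.0595)<.005)]
    k=(p[:,0]>.555)&(p[:,0]<.605)&(p[:,1]>.025)&(p[:,1]<.06)&(p[:,2]>.11)&(p[:,2]<.15)
    print('  knob',np.percentile((p[k]-np.array([.6228,.0398,.1037]))@np.array([-.4226,0,.9063]),95))
E
```

```text
t 21.98 tcp [ 0.4052 -0.1153  0.225 ] ang -0.84 F [ 1.66  0.19 -0.99] j [-0.43  0.08 -0.38  1.11 -0.    1.16] w 1.001
tilt [ 0.    -0.001 -1.   ] shift cm [ 23.1  -37.08  12.93] len 45.6 roll -0.004
top 1320 0.104683382224537 ((641.0187377929688, 251.9207305908203), (151.56736755371094, 47.73366928100586), 89.36906433105469)
  z plane 0.007761894572013031 -0.0001972523709643073
  corner frame [-0.02365393 -0.07534402]
  knob 0.043060945287796706
scene 1492 0.10577133838571381 ((641.7223510742188, 249.35121154785156), (152.2911834716797, 47.68590545654297), 88.84400177001953)
  z plane -0.022407284799937893 0.004768923186837039
  corner frame [-0.02292209 -0.07790564]
  knob 0.04190482754458555
```

View pics/scene_p.png

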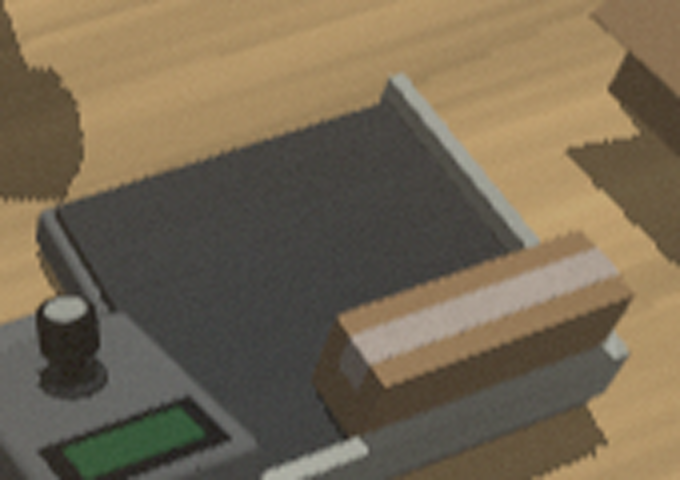

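View pics/top_p.png

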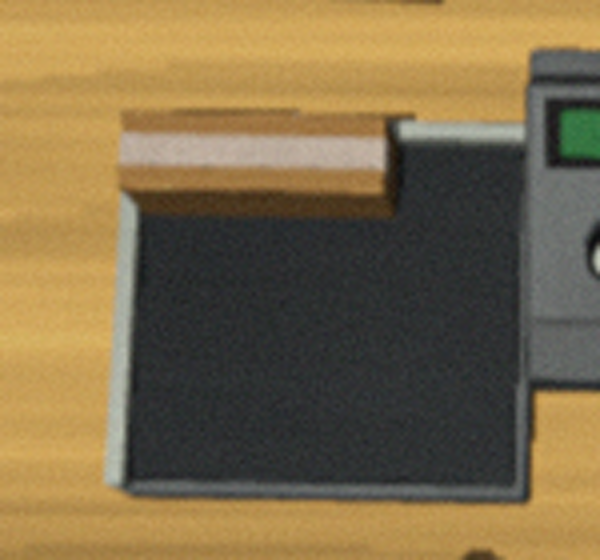

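The carton is snug in the corner, flat with its tape on top. Top camera puts its centre at (−23.7, −75.3) mm in the corner frame. The knob is home and the arm is clear.

```bash
python3 -c "
from station import env
print(env.hand_in())"
```

```text
the job is handed in; nothing more can be done
None
```

The scale was switched on with its platform empty, and the long carton now stands snug in the corner. I handed the job in at about 22 s; it reported no verdict.

- **Knob:** I pulled it about 14 mm along its axis, where the force rose to roughly 18 N, so it had reached its stop. I then let go and it sprang back. Its head top measured 41–43 mm above the panel afterwards, matching the start.
- **Carton:** I slid it just above the platform until both fences pushed back with about 6 N, then lowered it, let go and moved the arm clear.
- **Final position:** The top camera put the carton's centre at x −23.7, y −75.3 mm from the corner, against a target of −23, −75. It was square to the fences within 0.01 rad, and its top was at 105 mm, so it lies flat.
- **Disagreement:** The scene camera read the carton's y as −77.9 mm. It had shown the same 2–3 mm offset in y all along, and this reading is still inside the −80 to −71 mm limits.
- **Other cartons:** I never touched them, but I did not measure them again at the end.

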